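# Set the light attenuator to its third click

### The arm

A 6-joint arm with a two-finger parallel gripper is mounted at the origin on the work surface. World frame = base frame: x ahead of the robot, y to its left, z up, the work surface at z = 0. Lengths are in m, angles in rad, forces in N, time in s.
With the tool pointing down it reaches from about 0.35 to 0.925 m from the base axis. Payload 6.4 kg.
Tool frame: the origin (TCP) lies on the front face of the gripper's body, between the roots of the fingers; the fingertips stand 97 mm ahead of it and the grasp point (between the pads) lies 78 mm ahead of it (bot.hold_point_z is the distance from the TCP to the grasp point, in m); z points along the fingers, y is the line along which they close (so a half turn about z gives the same grasp; the last joint's range is limited). The gripper opens to 94 mm and grips with 3 to 60 N. Pads are 16 mm wide; open, the fingers measure 119 mm over their backs; the gripper's body (75 mm by 177 mm) begins 78 mm behind the grasp point.
Start: joints at [1.088, 0.245, 1.558, -0, 1.339, -0.174], TCP at [0.198, 0.619, 0.303] pointing down, gripper open.
Joint ranges: [-3.13, 3.13], [-1.02, 2.26], [0.13, 2.54], [-0.95, 4.09], [0.21, 2.88], [-2.74, 2.74]. Speed limits (rad/s): [2.57, 2.57, 3.14, 3.14, 3.14, 3.14].

### API

Orientations are given as a 3x3 rotation matrix whose columns are the frame's x, y, z axes.
In Python, from cell import bot gives the robot as it stands. The module is installed in compiled form; this text tells all that it offers. Calls block until the motion is done:
- bot.goto(position, orientation): joint-space move of the TCP to a pose.
- bot.move_straight(position, frame=None, vel=0.15): straight line of the TCP; frame=None keeps the orientation; vel is the mean speed in m/s.
- bot.set_joints(angles): joint-space move.
- bot.open_gripper() and bot.close(): open the fingers fully, or close them until they stop; the grip force is fixed at half the most.
- bot.dwell(seconds).
- bot.ik(position, orientation): joint angles nearest the present ones, or None.
- bot.state(): the state.
- bot.camera(name): name is "scene" or "top" or "wrist"; returns a dict with "image" (480x640x3 uint8, blue, green, red), "range_z" (480x640 float32, m along the optical axis (not along the pixel's ray), 0 where there is no reading), "intrinsics" (3x3 intrinsics, pixels), "cam_to_world" (4x4, takes a point from camera to world coordinates). Camera axes: x right, y down, z forward; pixel columns grow to the right and rows downward; lengths in m; the calibration is good to about 2 mm. A picture is of the moment at which its call begins.
A pose or a line that the arm cannot do raises bot.IKError and nothing moves.
- bot.close_job(): hands the job in; it is judged then, once.
Trained networks look in a picture, given as the dict that the camera call returned (one of the last four; its "shot" number tells which), for a name from the list of things; names that differ only in an ending like _2 or _b are one class to them, and where a whole thing is asked for, a point or a joint stands for the part that bears it (a point fixed in the world has none). Each returns a list of dicts, best first, with "conf" (0 to 1); they miss things now and then, are a little off and sometimes report something else, mostly with a low value. They report only what shows in the picture. A call takes as long as a camera call.
- bot.masks_of(target, picture): "region" (480x640 bool, what is visible of it) and "location" ([column, row] in pixels, amid what is visible of it).
The state is a dict: "clock": time; "qpos": joint angles; "dq": joint speeds; "joint_torque": joint torques, N m; "eef_pos": TCP position; "orientation": TCP orientation; "contact_force": force on the tool from outside, world axes, zero at the start; "torque": the same for the moment, N m; "width": opening from 0.0 (shut) to 1.0 (fully open); "finger_force": force on a finger pad.
Only numpy, scipy, OpenCV 4.12 (cv2) and the standard library are available. Lean on these libraries where they do the work, as an engineer would, in place of code of your own. Each camera call takes 0.05 s, during which the arm holds its last target. There are 200 camera calls.

### The job

With a fingertip, and without pinching it, push the red lever on the light attenuator fully back to its closed stop (the red-dot end), then push it the other way, counting the clicks from the stop, and leave it resting in the third click. Never let it go past the third click, or the detector will be overloaded. Leave the vials and everything else where they stand.

Things in the scene. Friction and masses are not known exactly. Their poses are not given: they have to be found in the camera images.
- attenuator: Light attenuator, a fixed grey box 200 (x) x 320 (y) x 60 mm high, white deck; origin: centre of its underside. The lever slot runs along its y axis at x = 0; +y is the open direction, -y the closed. A bridge 18 mm above the deck lies at x 68 to 98 mm. Six dots 29 mm to the -x side of the slot mark the lever positions: red = closed stop, black = clicks 1 to 5.
- lever (a joint): Lever travel in m along the unit's +y: 0 at the closed stop (45 mm to the -y side of the unit's centre), clicks (detents) every 0.018: click 1 at 0.018, 2 at 0.036, 3 at 0.054, 5 (open stop) at 0.090. Some 4 to 7 N pushes it out of a detent; half-way to the next the force vanishes and it snaps into that one and stays.
- lever_tip (a point): Centre of the top of the red lever tab, 42.5 mm above the deck (102.5 mm above the table); the tab is 15 mm thick along the slot, 34 mm wide across it, and reaches down to 2.5 mm above the deck. Axes as the unit's.
- vial_green: small clear vial, white screw cap, green contents, 24 mm across, 46 mm tall, standing on the unit's deck on the open side; leave it alone; origin at the centre of its underside
- vial_clear: small empty clear vial, white screw cap, 24 mm across, 46 mm tall, standing on the unit's deck on the closed side; leave it alone; origin at the centre of its underside
- beaker: small glass beaker, 60 mm across, 75 mm tall, on the table beside the unit; leave it alone; origin at the centre of its underside
- red_cap: red screw cap, 26 mm across, 13 mm high, on the table in front of the unit; leave it alone; origin at the centre of its underside
- jar: white jar, 64 mm across, 75 mm tall, on the table; leave it alone; origin at the centre of its underside
- mortar: white porcelain mortar bowl, 90 mm across, 50 mm tall, on the table; leave it alone; origin at the centre of its underside

How it is judged:
By the outcome, as a careful person would: the job done as asked, in the order asked, and still so for the second after the job is handed in, with the robot touching nothing.
It also fails if it takes over 64 s, if anything falls off the work surface, if the arm or the gripper's body presses on something with over 40 N, if the wrist force passes 120 N, or if a joint passes its speed limit or range.

## Working session

There is one attempt and no reset: what is moved stays moved. The work goes in short steps, each a Python script; the robot and the scene stay as the last script left them, time stands still between calls to the robot, and variables do not carry over. Pictures are saved under pics/ and viewed, at most 10 in all, crops included, and the job is handed in when it is done.

```bash
mkdir -p pics; cat > h.py <<'E'
import numpy as np, cv2
from cell import bot
def world(p):
    K=p["intrinsics"];T=p["cam_to_world"];z=p["range_z"]
    v,u=np.mgrid[:480,:640]
    c=np.stack([(u-K[0,2])/K[0,0]*z,(v-K[1,2])/K[1,1]*z,z],-1)
    return c@T[:3,:3].T+T[:3,3]
E
python3 - <<'E'
from h import *
for n in ["top","scene"]:
    p=bot.camera(n);cv2.imwrite(f"pics/{n}1.png",p["image"]);W=world(p)
    print(n,p["cam_to_world"][:3,3])
    for t in ["attenuator","lever","vial_green","vial_clear","beaker","red_cap","jar","mortar"]:
        for m in bot.masks_of(t,p)[:2]:
            r=m["region"]&(p["range_z"]>0);q=W[r]
            print(t,round(m["conf"],2),np.round(m["location"]),r.sum(),np.round(np.median(q,0),3),np.round(np.percentile(q,2,axis=0),3),np.round(np.percentile(q,98,axis=0),3))
print(bot.state()["orientation"],bot.state()["clock"])
E
```

```text
top [ 0.40149537 -0.06146294  1.24227163]
attenuator 0.62 [252. 228.] 14321 [0.532 0.046 0.061] [ 0.41  -0.11   0.044] [0.651 0.205 0.081]
lever 0.68 [262. 228.] 138 [0.521 0.021 0.101] [0.506 0.011 0.069] [0.537 0.031 0.105]
vial_clear 0.57 [292. 271.] 108 [ 0.438 -0.037  0.105] [ 0.428 -0.047  0.092] [ 0.45  -0.024  0.11 ]
beaker 0.95 [144. 196.] 793 [0.594 0.285 0.038] [ 0.564  0.248 -0.001] [0.618 0.303 0.077]
beaker 0.45 [485. 288.] 1299 [ 0.405 -0.453  0.027] [ 0.367 -0.483  0.005] [ 0.443 -0.405  0.053]
red_cap 0.69 [274. 302.] 134 [0.368 0.015 0.012] [ 0.355  0.002 -0.002] [0.38  0.028 0.018]
jar 0.6 [493. 200.] 906 [ 0.588 -0.456  0.073] [ 0.562 -0.491  0.003] [ 0.615 -0.435  0.08 ]
mortar 0.79 [484. 288.] 1320 [ 0.405 -0.453  0.027] [ 0.365 -0.484  0.005] [ 0.443 -0.404  0.053]
scene [0.96996001 0.39957144 1.1371564 ]
attenuator 0.94 [361. 320.] 15449 [0.55  0.07  0.061] [ 0.42  -0.105  0.021] [0.668 0.215 0.082]
attenuator 0.62 [355. 289.] 212 [0.529 0.027 0.098] [0.513 0.015 0.071] [0.542 0.035 0.106]
lever 0.72 [356. 288.] 263 [0.527 0.027 0.095] [0.509 0.014 0.061] [0.5
[... 209 characters left out ...]
beaker 0.75 [426. 406.] 1052 [0.582 0.276 0.04 ] [0.566 0.252 0.002] [0.621 0.304 0.077]
red_cap 0.53 [403. 262.] 78 [0.373 0.018 0.012] [0.363 0.007 0.007] [0.383 0.027 0.017]
jar 0.72 [182. 189.] 879 [ 0.599 -0.448  0.059] [ 0.57  -0.486  0.008] [ 0.625 -0.432  0.078]
jar 0.56 [429. 407.] 1138 [0.582 0.276 0.04 ] [0.564 0.251 0.   ] [0.62  0.304 0.077]
mortar 0.78 [246. 150.] 941 [ 0.399 -0.455  0.033] [ 0.367 -0.483  0.002] [ 0.447 -0.4    0.053]
mortar 0.64 [430. 408.] 1094 [0.582 0.276 0.041] [0.565 0.251 0.001] [0.62  0.304 0.077]
[[-9.52700443e-01  3.03910946e-01  5.51520665e-05]
 [ 3.03910947e-01  9.52700444e-01  1.79582130e-05]
 [-4.70857007e-05  3.38701143e-05 -9.99999998e-01]] 0.9
```

```bash
python3 - <<'E'
from h import *
for n,c in [("top",(170,150,340,320)),("scene",(240,200,480,440))]:
    im=cv2.imread(f"pics/{n}1.png");x0,y0,x1,y1=c
    cv2.imwrite(f"pics/{n}1c.png",cv2.resize(im[y0:y1,x0:x1],(600,600),interpolation=cv2.INTER_CUBIC))
    p=bot.camera(n);W=world(p);ms=bot.masks_of("attenuator",p)
    best=max(ms,key=lambda m:m["region"].sum())["region"]
    r=best&(abs(W[...,2]-.06)<.006)
    r=cv2.morphologyEx(r.astype(np.uint8),cv2.MORPH_OPEN,np.ones((3,3)))>0
    q=W[r][:,:2].astype(np.float32)
    (c,s,a)=cv2.minAreaRect(q*1000);print(n,c,s,a)
    # red lever top
    hsv=cv2.cvtColor(p["image"],cv2.COLOR_BGR2HSV)
    red=((hsv[...,0]<10)|(hsv[...,0]>170))&(hsv[...,1]>120)
    k=red&(abs(W[...,2]-.1025)<.006)&(abs(W[...,0]-.53)<.05);q=W[k]
    print("lever top",k.sum(),np.round(q.mean(0),4),cv2.minAreaRect((q[:,:2]*1000).astype(np.float32)))
    k=red&(abs(W[...,2]-.061)<.004)&(abs(W[...,0]-.52)<.09)&(abs(W[...,1])<.15);print("red at deck",k.sum(),W[k].mean(0) if k.any() else 0)
    d=(hsv[...,2]<90)&(abs(W[...,2]-.061)<.005)&best
    nn,lab,st,ce=cv2.connectedComponentsWithStats(d.astype(np.uint8))
    for i in range(1,nn):
        if st[i,4]<200: print("dark",st[i,4],np.round(ce[i]),np.round(W[lab==i].mean(0),4))
E
```

```text
top (532.5807495117188, 47.233856201171875) (319.58551025390625, 199.48593139648438) 68.64987182617188
lever top 78 [0.5224 0.0215 0.1017] ((522.9963989257812, 22.00588035583496), (15.143840789794922, 33.3730583190918), 69.25360870361328)
red at deck 9 [0.50716894 0.02382878 0.0615393 ]
dark 1 [203. 170.] [0.6481 0.1548 0.0609]
dark 1 [205. 171.] [0.6451 0.1498 0.065 ]
dark 6 [200. 184.] [0.6176 0.1591 0.0622]
dark 1 [239. 184.] [0.6184 0.078  0.0613]
dark 1 [244. 186.] [0.6137 0.067  0.0641]
dark 1 [272. 197.] [0.591  0.0077 0.0611]
dark 1 [282. 201.] [ 0.5824 -0.0136  0.0626]
dark 1 [284. 202.] [ 0.5811 -0.0177  0.0574]
dark 1 [320. 216.] [ 0.5506 -0.0941  0.065 ]
dark 2 [196. 224.] [0.5334 0.1654 0.0628]
dark 82 [273. 232.] [0.5168 0.0053 0.061 ]
dark 10 [228. 229.] [0.5222 0.0997 0.0621]
dark 6 [180. 232.] [0.515  0.1995 0.061 ]
dark 6 [194. 232.] [0.5155 0.1694 0.0617]
dark 8 [236. 232.] [0.5163 0.0829 0.0607]
dark 4 [318. 230.] [ 0.52   -0.0911  0.0625]
dark 1 [325. 233.] [ 0.515  -0.1049  0.0602]
dark 11 [244. 235.] [0.5099 0.0664 0.0616]
dark 9 [251. 238.] [0.5033 0.0501 0.06
[... 725 characters left out ...]
  0.032  0.0613]
dark 1 [347. 297.] [0.5362 0.0133 0.059 ]
dark 15 [372. 298.] [0.5041 0.0508 0.0618]
dark 3 [349. 300.] [0.5394 0.0218 0.0617]
dark 16 [376. 305.] [0.5103 0.0673 0.0615]
dark 28 [310. 315.] [ 0.6155 -0.012   0.0584]
dark 16 [380. 312.] [0.5167 0.0836 0.0613]
dark 15 [384. 320.] [0.5231 0.1004 0.0615]
dark 9 [316. 327.] [0.6265 0.0152 0.0594]
dark 5 [319. 332.] [0.6309 0.0271 0.0607]
dark 54 [329. 353.] [0.6478 0.0709 0.059 ]
dark 3 [406. 345.] [0.5339 0.1664 0.0614]
dark 1 [407. 348.] [0.5369 0.1716 0.0604]
dark 16 [426. 350.] [0.5161 0.1997 0.0617]
dark 2 [410. 351.] [0.5363 0.18   0.0589]
dark 11 [339. 374.] [0.6644 0.1144 0.059 ]
dark 15 [374. 373.] [0.6185 0.1594 0.0608]
```

View pics/top1c.png

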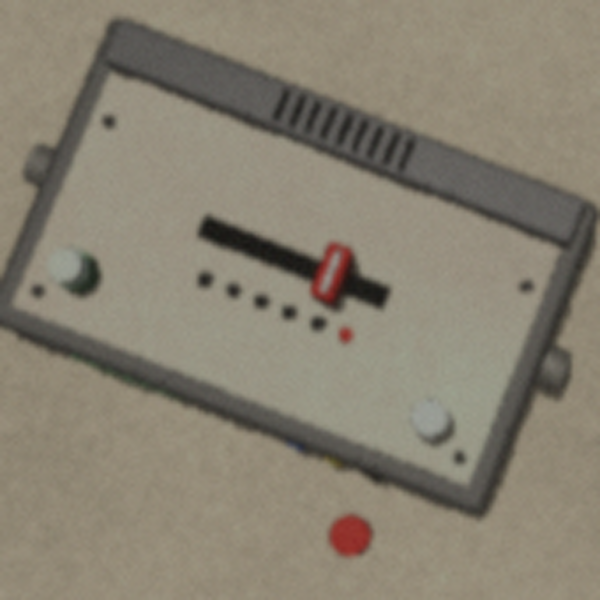

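View pics/scene1c.png

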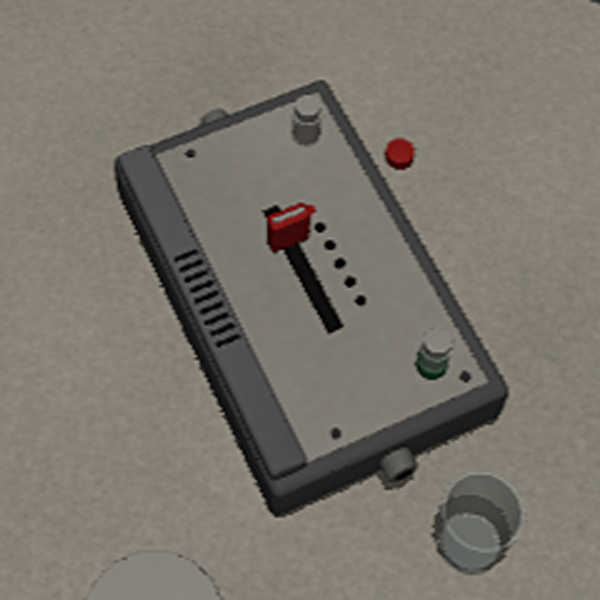

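The pictures show the lever tab (top crop about 330,273) beside the first black dot, next to the red dot (345,335). It is therefore at click 1, and my measurement gives 18.5 mm of travel. The vials are at about (75,268) and (432,420), well clear of the slot.

Next I'll close the gripper and push the lever to the closed stop from the open side.

```bash
cat >> h.py <<'E'
a=np.radians(68.75);U=np.array([np.cos(a),np.sin(a),0]);X=np.array([U[1],-U[0],0])
C0=np.array([.5334,.0482,0])-.045*U
R=min(([s*U[:],s*X,[0,0,-1]] for s in (1,-1)),key=lambda r:abs(bot.ik(C0+[0,0,.30],np.array(r).T)[5]))
R=np.array(R).T
def P(t,z=.172): return C0+t*U+[0,0,z]
def rd():
    s=bot.state();return (s["eef_pos"]-C0)@U,s["contact_force"]@U,s["clock"]
def push(t0,t1,step,fmax,vel=.02):
    log=[]
    for t in np.arange(t0,t1+step/2,step):
        bot.move_straight(P(t),vel=vel);bot.dwell(.05);r=rd();log.append((t*1e3,r[0]*1e3,r[1]))
        if abs(r[1])>fmax: break
    print(np.round(log,1).tolist(),"clock",r[2]);return t
E
python3 - <<'E'
from h import *
print(R)
bot.close();print(rd())
bot.goto(P(.052,.27),R);bot.move_straight(P(.052));print(bot.state()["width"],bot.state()["contact_force"],rd())
push(.045,.005,-.002,14)
E
```

```text
Traceback (most recent call last):
  File "h.py", line 10, in <module>
    R=min(([s*U[:],s*X,[0,0,-1]] for s in (1,-1)),key=lambda r:abs(bot.ik(C0+[0,0,.30],np.array(r).T)[5]))
  File "h.py", line 10, in <lambda>
    R=min(([s*U[:],s*X,[0,0,-1]] for s in (1,-1)),key=lambda r:abs(bot.ik(C0+[0,0,.30],np.array(r).T)[5]))
                                                                   ~~~~~~~~~~~~~~~~~~~~~~~~~~~~~~~~~~^^^
TypeError: 'NoneType' object is not subscriptable
```

```bash
sed -i '/^R=/d' h.py; python3 - <<'E'
from h import *
for s in (1,-1):
    R=np.array([s*U,s*X,[0,0,-1]]).T
    for z in (.172,.27): 
        for t in (-.05,.05): q=bot.ik(P(t,z),R);print(s,z,t,None if q is None else np.round(q,2))
E
```

```text
1 0.172 -0.05 [-0.31  0.06  2.03 -0.    1.06  0.06]
1 0.172 0.05 [-0.11  0.15  1.93 -0.    1.06  0.26]
1 0.27 -0.05 [-0.31 -0.08  1.96 -0.    1.26  0.06]
1 0.27 0.05 [-0.11  0.01  1.87 -0.    1.25  0.26]
-1 0.172 -0.05 None
-1 0.172 0.05 None
-1 0.27 -0.05 None
-1 0.27 0.05 None
```

```bash
sed -i '/^def P/i R=np.array([U,X,[0,0,-1]]).T' h.py; sed -i 's#t1+step/2,step#t1+step/2,step#' h.py
python3 - <<'E'
from h import *
bot.close();print(rd())
bot.goto(P(.052,.27),R);bot.move_straight(P(.052));print(bot.state()["width"],bot.state()["contact_force"],rd())
push(.045,.005,-.002,14)
E
```

```text
(np.float64(0.45551094008561627), np.float64(0.46124983905683375), 2.5167)
0.004847898437809933 [ 0.14849337 -0.30483511 -0.67748454] (np.float64(0.05229678179734306), np.float64(-0.23028907524537054), 5.6667)
[[45.0, 44.9, 0.4], [43.0, 43.0, -0.5], [41.0, 41.0, -0.1], [39.0, 39.0, -0.6], [37.0, 36.9, 0.1], [35.0, 35.1, 1.3], [33.0, 33.4, 4.4], [31.0, 30.9, 2.7], [29.0, 28.6, 0.8], [27.0, 26.7, -0.6], [25.0, 24.9, -0.2], [23.0, 22.9, 0.3], [21.0, 20.9, 0.1], [19.0, 18.9, -1.1], [17.0, 17.1, 2.7], [15.0, 16.6, 10.2], [13.0, 16.1, 17.6]] clock 11.0167
```

```bash
python3 - <<'E'
from h import *
bot.move_straight(P(.035),vel=.1);bot.move_straight(P(.035,.24),vel=.2);bot.move_straight(P(-.035,.24),vel=.2)
p=bot.camera("scene");cv2.imwrite("pics/s2.png",cv2.resize(p["image"][200:440,240:480],(600,600)))
W=world(p);h=cv2.cvtColor(p["image"],cv2.COLOR_BGR2HSV)
k=((h[...,0]<10)|(h[...,0]>170))&(h[...,1]>120)&(abs(W[...,2]-.1025)<.006)&(abs(W[...,0]-.53)<.05)
if k.any(): q=(W[k]-C0);print(k.sum(),(q@U).min(),(q@U).max(),(q@X).min(),(q@X).max())
print(rd())
E
```

```text
94 -0.006366778527741997 0.010494772339416276 -0.015348665810496286 0.017527857884687886
(np.float64(-0.03458877784788817), np.float64(0.4048187957986835), 12.425)
```

View pics/s2.png

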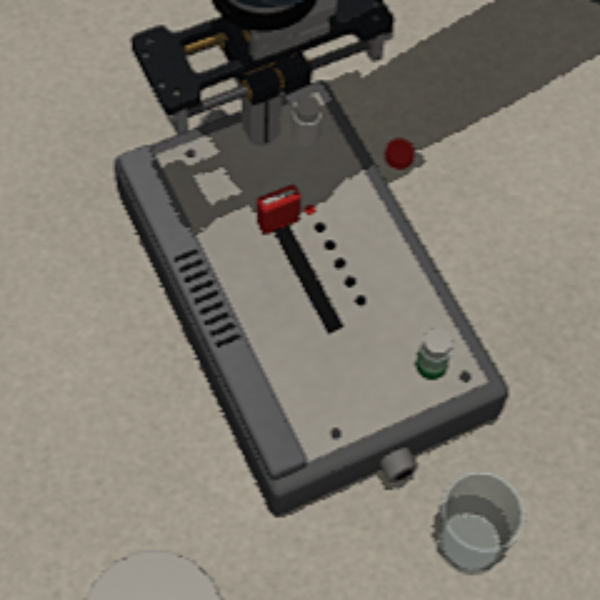

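The lever (crop 280,210) now stands level with the red dot (310,210), so it is at the closed stop. Next I'll push it in the open direction, logging the force at each step to count clicks.

```bash
python3 - <<'E'
from h import *
bot.move_straight(P(-.035),vel=.1);bot.move_straight(P(-.021),vel=.1)
push(-.019,.017,.002,14)
E
```

```text
[[-19.0, -19.1, 0.2], [-17.0, -17.0, -0.2], [-15.0, -15.5, -4.9], [-13.0, -13.1, -3.1], [-11.0, -10.7, -1.0], [-9.0, -8.6, 0.9], [-7.0, -6.8, -0.1], [-5.0, -4.9, -0.6], [-3.0, -3.0, 0.1], [-1.0, -0.9, -0.3], [1.0, 1.1, -0.9], [3.0, 2.6, -4.7], [5.0, 5.0, -2.6], [7.0, 7.3, -0.5], [9.0, 9.3, 0.1], [11.0, 11.2, 0.3], [13.0, 13.1, -0.6], [15.0, 15.0, 0.4], [17.0, 17.1, 0.1]] clock 19.25
```

Two click cycles show up in the force log, 18 mm apart. The next should begin at about 19.5 mm and release at about 26.5 mm.

```bash
python3 - <<'E'
from h import *
push(.019,.0285,.0015,14)
bot.move_straight(P(.005),vel=.1);bot.move_straight(P(.005,.24),vel=.15);bot.move_straight(P(-.09,.26),vel=.2)
p=bot.camera("scene");cv2.imwrite("pics/s3.png",cv2.resize(p["image"][200:440,240:480],(600,600)))
W=world(p);h=cv2.cvtColor(p["image"],cv2.COLOR_BGR2HSV)
k=((h[...,0]<10)|(h[...,0]>170))&(h[...,1]>120)&(abs(W[...,2]-.1025)<.006)&(abs(W[...,0]-.53)<.06)
if k.any(): q=(W[k]-C0);print(k.sum(),(q@U).min(),(q@U).max())
print(rd())
E
```

```text
[[19.0, 19.1, 0.6], [20.5, 20.0, -5.8], [22.0, 21.8, -3.7], [23.5, 23.7, -1.6], [25.0, 25.3, -0.9], [26.5, 26.8, -0.2], [28.0, 28.2, -0.5]] clock 21.35
103 0.03778337158451306 0.055075443201000794
(np.float64(-0.08940088491394416), np.float64(-0.2697453114882872), 23.0167)
```

View pics/s3.png

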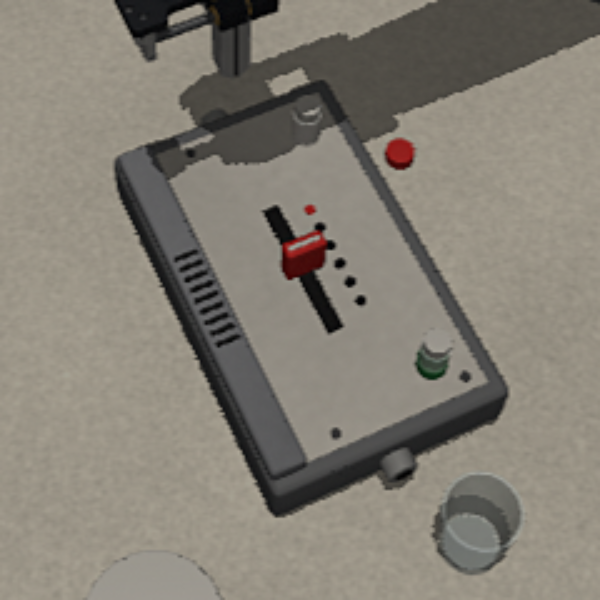

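The lever (crop 303,255) sits between the second and third black dots, at about 44.3 mm of travel. That is just short of the 45 mm release, so it hasn't clicked in. I'll go back and nudge it a little further, staying well short of 54 mm.

```bash
python3 - <<'E'
from h import *
def look(n):
    p=bot.camera("scene");cv2.imwrite(n,cv2.resize(p["image"][200:440,240:480],(600,600)))
    W=world(p);h=cv2.cvtColor(p["image"],cv2.COLOR_BGR2HSV)
    k=((h[...,0]<10)|(h[...,0]>170))&(h[...,1]>120)&(abs(W[...,2]-.1025)<.006)&(abs(W[...,0]-.53)<.06)
    q=(W[k]-C0);print(k.sum(),(q@U).min(),(q@U).max(),rd())
look("pics/s3b.png")
bot.move_straight(P(.005,.24),vel=.2);bot.move_straight(P(.005),vel=.15);bot.move_straight(P(.024),vel=.1)
push(.026,.0315,.001,14)
bot.move_straight(P(.005),vel=.1);bot.move_straight(P(.005,.24),vel=.15);bot.move_straight(P(-.09,.26),vel=.2)
look("pics/s4.png")
E
```

```text
105 0.037859613475006076 0.05464381462323254 (np.float64(-0.08920520616541612), np.float64(0.4364899125759887), 23.0667)
[[26.0, 25.8, 0.4], [27.0, 27.0, -0.0], [28.0, 28.0, -0.2], [29.0, 29.1, -0.4], [30.0, 30.0, 0.7], [31.0, 31.0, -0.7], [32.0, 32.0, 0.0]] clock 26.7417
100 0.04658087060664689 0.0640352329849272 (np.float64(-0.08940437169804887), np.float64(1.107937503060313), 28.4417)
```

View pics/s4.png

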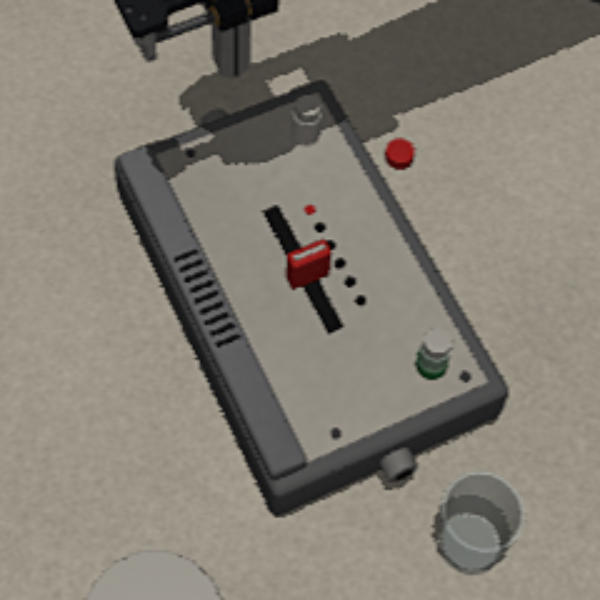

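The lever (crop 309,265) has moved (29,55) px from its closed position, which matches the third dot's offset of (30,52) from the red dot. Measured travel is about 53 mm. It moved on past the fingertip by itself, so it has clicked into the third detent, and nothing is touching it.

```bash
python3 -c "
from cell import bot
print(bot.close_job())"
```

```text
the job is handed in; nothing more can be done
None
```

I pushed the lever to its closed stop, then out to the third click, where it rests at about 53 mm by camera (nominal 54 mm). It never went past the third click, nothing else was disturbed, and I handed the job in at about 28 s with the robot clear.

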